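# Load the goldsmith's kit tray, tall mandrel last

### The arm

A 6-joint arm with a two-finger parallel gripper is mounted at the origin on the work surface. World frame = base frame: x ahead of the robot, y to its left, z up, the work surface at z = 0. Lengths are in mm, angles in rad, forces in N, time in s.
With the tool pointing down it reaches from about 275 to 825 mm from the base axis. Payload 4.9 kg.
Tool frame: the origin (TCP) lies at the very end of the fingers, on their centre line; the grasp point (between the pads) lies 19 mm behind it; z points along the fingers, y is the line along which they close (so a half turn about z gives the same grasp; the last joint's range is limited). The gripper opens to 85 mm and grips with 20 to 120 N. Pads are 22 mm wide; open, the fingers measure 114 mm over their backs; the gripper's body (76 mm by 85 mm) begins 54 mm behind the grasp point. The pads swing forward as they close: fully open they stand 13 mm farther back than shut.
Start: joints at [-1.293, 0.326, -0.193, 1.052, 0, 1.437], TCP at [220.156, -504.034, 231.281] pointing down, gripper open.
Joint ranges: [-2.65, 2.65], [-0.97, 1.79], [-1.3, 1.35], [-1.93, 2.1], [-1.47, 1.37], [-3.14, 3.14]. Speed limits (rad/s): [2.57, 2.57, 3.14, 3.14, 3.14, 3.14].

### API

Orientations are given as [roll, pitch, yaw] about the fixed x, y, z axes, in that order (R = Rz(yaw) Ry(pitch) Rx(roll)).
In Python, from bench import bot, solve_ik, imaging gives the robot as it stands. Calls block until the motion is done:
- bot.move_ptp(position, orientation): joint-space move of the TCP to a pose.
- bot.movel(position, rot=None, max_speed=150, threshold=None): straight line of the TCP; rot=None keeps the orientation; max_speed is the mean speed in mm/s. With threshold (N) it stops when the force on the tool has changed by that much, and returns True; else False.
- bot.move_j(angles): joint-space move.
- bot.grip(opening, effort=None): opening from 0.0 (shut) to 1.0 (fully open); effort is the grip in N (None keeps the last); returns when the fingers have stopped.
- bot.dwell(seconds).
- solve_ik(position, orientation): joint angles nearest the present ones, or None.
- bot.get_state(): the state.
- imaging.capture(name): name is "scene" or "top"; returns the picture (400x640x3 uint8, blue, green, red); there is no depth.
- imaging.camera_model(name): a dict with "K" (3x3 intrinsics, pixels), "position" and "rotation" of the camera in the world. Camera axes: x right, y up, looking along -z (the intrinsics and any distortion apply to the point x, -y, -z); pixel columns grow to the right and rows downward; lengths in mm; the calibration is good to about 2 mm. A picture is of the moment at which its call begins. camera_model takes no time and is no camera call.
A pose or a line that the arm cannot do raises bot.IKError and nothing moves.
- bot.sign_off(): hands the job in; it is judged then, once.
The state is a dict: "t": time; "qpos": joint angles; "joint_velocities": joint speeds; "effort": joint torques, N m; "tcp_pos": TCP position; "orientation": TCP orientation; "contact_force": force on the tool from outside, world axes, zero at the start; "wrist_torque": the same for the moment, N m; "opening": opening from 0.0 (shut) to 1.0 (fully open); "gripper_force": force on a finger pad.
Only numpy, scipy, OpenCV 4.12 (cv2) and the standard library are available. Lean on these libraries where they do the work, as an engineer would, in place of code of your own. Each camera call takes 0.05 s, during which the arm holds its last target. There are 200 camera calls.

### The job

Load the little wooden kit tray on the jeweller's bench: first lay the oblong steel bench block flat in the oblong compartment and let go of it, and only then bring the tall stepped steel mandrel and stand it upright on its foot in the square compartment beside it. Set both down gently on the tray's floor, without dropping them, and leave them there.

Things in the scene. Friction and masses are not known exactly. Their poses are not given: they have to be found in the camera images.
- tray: Shallow wooden kit tray fixed to the bench, 146 x 110 mm (its x, y), 14 mm high: floor 6 mm thick, rims and divider 4 mm thick, 8 mm above the floor. Two compartments along its x: an oblong one at -x, a square one at +x (filled in with wood at both ends). It may be turned any way. Origin: centre of its underside, at bench height; z up.
- oblong_place (a point): Centre of the floor of the oblong compartment, 6 mm above the bench; the opening is 66 mm along the tray's x by 102 mm along its y, 8 mm deep. Axes as the tray's.
- square_place (a point): Centre of the floor of the square compartment, 6 mm above the bench; the opening is 68 x 68 mm, 8 mm deep; 71 mm along the tray's +x from the centre of the oblong one. Axes as the tray's.
- bench_block: Oblong bench block, 45 mm (its x) x 80 mm (its y) x 30 mm high: a bright steel slab 18 mm thick on a black rubber base 12 mm thick, about 0.55 kg, loose, lying flat on the bench. Origin: centre of its underside; z up. Grip it across the 45 mm. The round steel block of like make, 60 mm across, is not wanted.
- mandrel: Tall stepped steel mandrel standing on a round foot, loose, 160 mm high, about 0.45 kg: foot 46 mm across and 14 mm thick, then a round stem in three steps, 26 mm across up to 62 mm, 22 mm up to 110 mm, 18 mm up to the top at 160 mm. Origin: centre of the foot's underside; z up along the stem. The short wooden ring cone, 78 mm high, is not wanted.
Things that resemble listed ones, but are neither listed nor needed, are in the scene too. Leave any green or purple look-alike of the bench_block alone.

How it is judged:
By the outcome, as a careful person would: the job done as asked, in the order asked, and still so for the second after the job is handed in, with the robot touching nothing.
It also fails if it takes over 59 s, if anything falls off the work surface, if the arm or the gripper's body presses on something with over 40 N, if the wrist force passes 120 N, or if a joint passes its speed limit or range.

## Working session

There is one attempt and no reset: what is moved stays moved. The work goes in short steps, each a Python script; the robot and the scene stay as the last script left them, time stands still between calls to the robot, and variables do not carry over. Pictures are saved under pics/ and viewed, at most 10 in all, crops included, and the job is handed in when it is done.

```bash
mkdir -p pics; ls
python3 - <<'E'
from bench import bot, imaging
import cv2,numpy as np
for n in("scene","top"):
    cv2.imwrite(f"pics/{n}0.png",imaging.capture(n)); m=imaging.camera_model(n); print(n,m)
s=bot.get_state();print(s["t"],s["orientation"],s["opening"])
E
```

```text
pics
scene {'K': array([[397.54973684,   0.        , 316.71788403],
       [  0.        , 397.54973684, 204.69919817],
       [  0.        ,   0.        ,   1.        ]]), 'position': array([ 925.8106876 , -674.01645766,  608.15370352]), 'rotation': array([ 0.98553586, -0.01400504,  0.5655155 ])}
top {'K': array([[366.61804481,   0.        , 322.76949959],
       [  0.        , 366.61804481, 191.83717161],
       [  0.        ,   0.        ,   1.        ]]), 'position': array([ 406.0061489 ,   54.87968682, 1017.81601482]), 'rotation': array([ 0.05679629, -0.03604221, -1.56280051])}
0.1 [-3.14011567e+00 -1.82953591e-04  4.11748429e-01] 1.0045694848733608
```

View pics/top0.png

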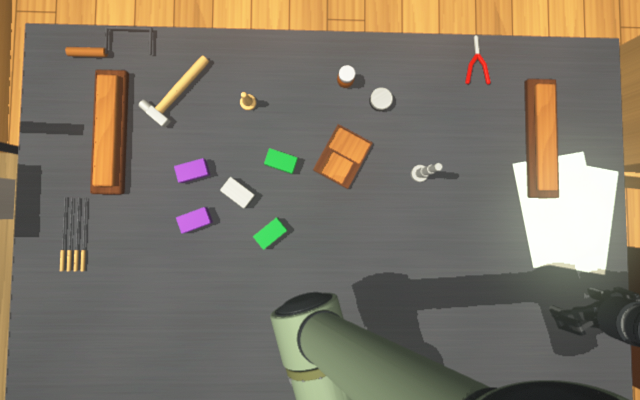

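View pics/scene0.png

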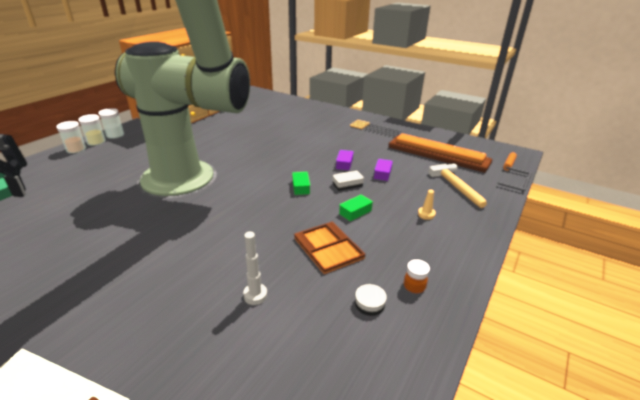

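```bash
cat > h.py <<'E'
import numpy as np, cv2
from scipy.spatial.transform import Rotation as R
from bench import bot, imaging, solve_ik
def cam(n):
    m=imaging.camera_model(n); return m["K"],np.array(m["position"]),R.from_euler("xyz",m["rotation"]).as_matrix()
def ray(n,uv,z):
    K,p,r=cam(n); uv=np.atleast_2d(np.float64(uv))
    d=np.c_[(uv[:,0]-K[0,2])/K[0,0],-(uv[:,1]-K[1,2])/K[1,1],-np.ones(len(uv))]@r.T
    return p+d*((z-p[2])/d[:,2])[:,None]
def proj(n,P):
    K,p,r=cam(n); c=(np.atleast_2d(P)-p)@r; return np.c_[K[0,2]+K[0,0]*c[:,0]/-c[:,2],K[1,2]-K[1,1]*c[:,1]/-c[:,2]]
def rect(n,mask,roi,z):
    """largest blob in roi -> min-area rectangle of its world points at height z"""
    x0,y0,x1,y1=roi; m=np.zeros_like(mask); m[y0:y1,x0:x1]=mask[y0:y1,x0:x1]
    c=max(cv2.findContours(m,cv2.RETR_EXTERNAL,cv2.CHAIN_APPROX_NONE)[0],key=cv2.contourArea)[:,0]
    b=cv2.minAreaRect(np.float32(ray(n,c,z)[:,:2])); return b,c
E
python3 - <<'E'
from h import *
a=cv2.imread("pics/top0.png"); s=cv2.imread("pics/scene0.png")
hs=cv2.cvtColor(a,cv2.COLOR_BGR2HSV)
white=((hs[...,2]>140)&(hs[...,1]<60)).astype("uint8")*255
wood=((hs[...,1]>110)&(hs[...,0]<25)&(hs[...,2]>40)).astype("uint8")*255
b,c=rect("top",white,(215,170,262,215),30);print("block",b,cv2.boxPoints(b).round())
b,c=rect("top",wood,(305,118,385,195),14);print("tray",b,cv2.boxPoints(b).round())
b,c=rect("top",white,(405,155,450,190),14);print("mandrel px",c.min(0),c.max(0))
print("tray scene", ray("scene",[[327,222],[294,240],[324,271],[364,255]],14).round())
print("mandrel foot scene", ray("scene",[[255,296]],7).round(), "top foot", ray("top",[[420,173]],14).round(),
 "tip scene",ray("scene",[[250,235]],160).round(),"tip top",ray("top",[[437,167]],160).round())
A=cv2.resize(a[110:225,160:450],None,fx=2.7,fy=2.7,interpolation=cv2.INTER_CUBIC)
B=cv2.resize(s[140:310,225:425],None,fx=1.6,fy=1.6,interpolation=cv2.INTER_CUBIC)
o=np.zeros((600,800,3),"uint8");o[:A.shape[0],:A.shape[1]]=A;o[315:315+B.shape[0],:B.shape[1]]=B
t=cv2.resize(a[120:192,308:380],(280,280),interpolation=cv2.INTER_CUBIC);o[315:595,400:680]=t
cv2.imwrite("pics/crop1.png",o)
E
```

```text
block ((459.1921691894531, 250.94403076171875), (83.0348129272461, 48.378448486328125), 53.671695709228516) [[415. 232.]
 [454. 203.]
 [503. 270.]
 [464. 299.]]
tray ((563.0892333984375, -34.432098388671875), (109.54469299316406, 145.9442901611328), 61.96244812011719) [[ 473.  -48.]
 [ 602. -117.]
 [ 653.  -20.]
 [ 524.   48.]]
mandrel px [411 163] [442 181]
tray scene [[ 517.   35.   14.]
 [ 489.  -71.   14.]
 [ 605. -123.   14.]
 [ 653.  -28.   14.]]
mandrel foot scene [[ 522. -256.    7.]] top foot [[ 519. -251.   14.]] tip scene [[ 521. -251.  160.]] tip top [[ 517. -247.  160.]]
```

View pics/crop1.png

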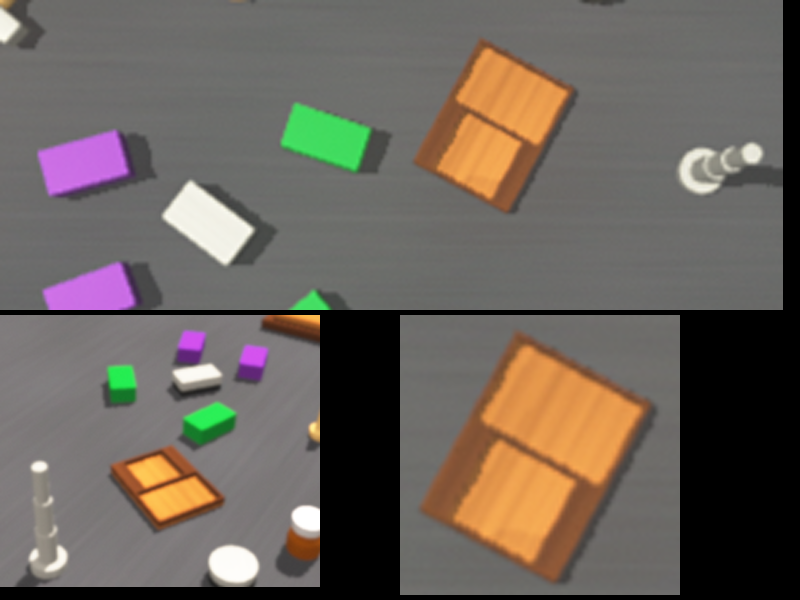

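Candidates in the top view are the bare steel/black-base block at (237,192), two green blocks at (281,160) and (270,233), two purple blocks at (191,170) and (193,220), and a round steel block at (381,99). The bench block is the one at (237,192), because it measures about 83x48 mm, is oblong and has a bright top over black. The mandrel is the tall stepped one at (420,173); the short wooden cone at (248,101) is not wanted. In the tray, the oblong compartment is the far upper-right one (~(353,145) px). The square one with filled ends is nearer, at ~(335,167) px.

```bash
cat >> h.py <<'E'
def down(deg): return [np.pi,0,np.radians(deg)]
C=np.array([563.1,-34.4]); ux=np.array([np.cos(np.radians(151.96)),np.sin(np.radians(151.96))])
OB=C-36*ux; SQ=C+35*ux
def st(l=""):
    s=bot.get_state(); print(l,round(s["t"],2),np.round(s["tcp_pos"],1),"F",np.round(s["contact_force"],1),"op",round(s["opening"],3),"gf",round(float(np.max(s["gripper_force"])),1)); return s
E
python3 - <<'E'
from h import *
x,y=459.2,250.9; yw=-126.3
bot.move_ptp([x,y,230],down(yw)); st("above")
bot.grip(0.75)   # 64 mm
bot.movel([x,y,50]); st()
print(bot.movel([x,y,10],max_speed=60,threshold=6)); st("low")
bot.grip(0.3,80); st("grip")
bot.movel([x,y,40],max_speed=60); st("lift")
cv2.imwrite("pics/scene1.png",cv2.resize(imaging.capture("scene")[100:280,250:450],None,fx=3,fy=3))
E
```

```text
above 2.89 [459.6 250.3 230. ] F [ 0.3  0.2 -1.3] op 1.0 gf 0.0
 4.59 [459.9 251.2  50.7] F [ 0.7 -0.2 -0.2] op 0.75 gf 0.0
False
low 5.41 [459.3 250.9  10. ] F [ 0.2 -0.3 -0.5] op 0.753 gf 0.0
grip 5.72 [459.3 251.3  10.8] F [-1.3 -0.3  5. ] op 0.505 gf 82.5
lift 6.37 [459.2 250.9  40.1] F [ 1.2  0.3 -5. ] op 0.508 gf 81.9
```

View pics/scene1.png

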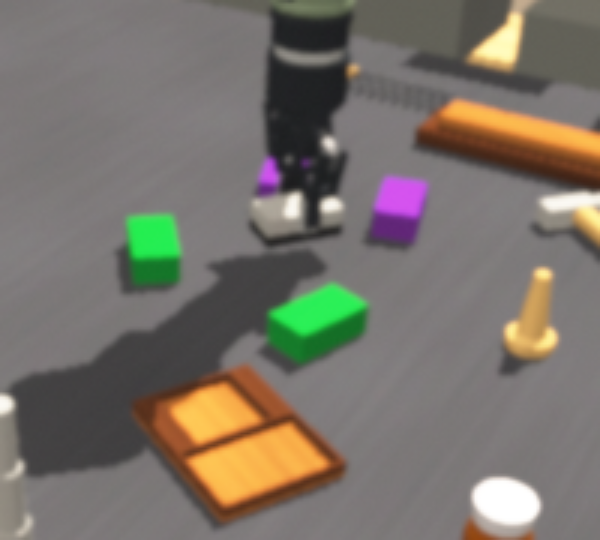

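The block is held level at crop (297,215), with its black base under it. Next I place it in the oblong compartment.

Run:
```python
from h import *
x,y=459.2,250.9
bot.movel([x,y,120]); 
bot.move_ptp([*OB,120],down(-118.04)); st("over")
bot.movel([*OB,26],max_speed=120); bot.dwell(.2); st()
print(bot.movel([*OB,12],max_speed=15,threshold=5)); st("touch")
```

```text
over 8.36 [594.2 -50.1 119.4] F [-0.2 -0.1 -5.1] op 0.507 gf 82.0
 9.49 [595.6 -51.5  26.9] F [ 0.8  0.  -5.2] op 0.509 gf 82.0
True
touch 10.13 [594.8 -51.3  16.8] F [ 0.2 -1.1  5.6] op 0.507 gf 83.0
```

Run:
```python
from h import *
bot.grip(0.68); st("rel")
bot.movel([*OB,60],max_speed=80); bot.movel([*OB,200]); st()
M=[519.5,-251]
bot.move_ptp([*M,230],down(-118.04)); st("over mandrel")
t=imaging.capture("top"); s=imaging.capture("scene")
o=np.hstack([cv2.resize(t[110:210,300:460],None,fx=2.4,fy=2.4),cv2.resize(s[200:320,220:400],(360,240))])
cv2.imwrite("pics/c2.png",o)
hs=cv2.cvtColor(t,cv2.COLOR_BGR2HSV); white=((hs[...,2]>140)&(hs[...,1]<60)).astype("uint8")*255
b,_=rect("top",white,(310,118,385,195),36);print(b,OB)
```

```text
rel 10.43 [593.1 -51.   15.3] F [0.2 0.6 0.5] op 0.68 gf 0.0
 12.22 [594.2 -51.2 198.9] F [-0.2 -0.  -0.1] op 0.683 gf 0.0
over mandrel 13.08 [ 519.5 -250.1  229.4] F [-0.1  0.4 -0.2] op 0.68 gf 0.0
((595.6203002929688, -52.60769271850586), (79.92142486572266, 47.56107711791992), 61.948360443115234) [594.87430649 -51.32316303]
```

View pics/c2.png

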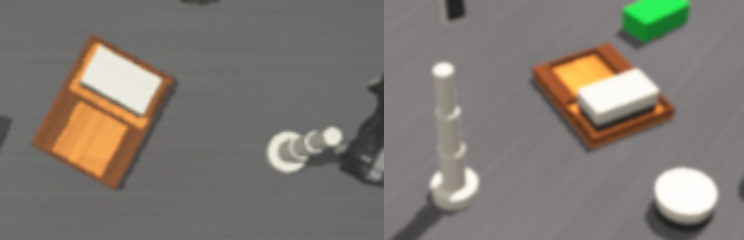

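The block sits flat and centred in the oblong compartment at crop (118,78), matching the measured (595.6,-52.6). The mandrel is still standing, with its foot at crop (288,152). Now I grip the top step of the mandrel.

Run:
```python
from h import *
M=[519.5,-250.5]
bot.movel([*M,150],max_speed=120)
print(bot.movel([*M,118],max_speed=60,threshold=6)); st("at")
bot.grip(0.0,60); st("grip")
bot.movel([*M,138],max_speed=40); bot.dwell(.2); st("lift")
bot.movel([*M,200]); 
bot.move_ptp([*SQ,200],down(-118.04)); st("over sq")
bot.movel([*SQ,150],max_speed=80); bot.dwell(.3); s=st()
print(np.round(s["wrist_torque"],2))
t=imaging.capture("top"); s=imaging.capture("scene")
o=np.hstack([cv2.resize(t[110:210,290:390],(300,300)),cv2.resize(s[140:300,240:400],(480,480))[:300*1+180][90:390]])
cv2.imwrite("pics/c3.png",o); cv2.imwrite("pics/s3.png",s)
```

```text
False
at 14.68 [ 519.5 -250.5  117.9] F [-0.6  0.3 -0.5] op 0.684 gf 0.0
grip 15.13 [ 518.7 -250.1  118.3] F [-3.4  1.8  5.4] op 0.193 gf 58.3
lift 15.98 [ 519.3 -250.4  137.7] F [-0.1 -0.2 -5.6] op 0.194 gf 58.5
over sq 17.48 [532.3 -18.9 199.6] F [ 0.2  0.4 -5. ] op 0.197 gf 58.5
 18.55 [532.5 -17.9 150.4] F [-0.1 -0.2 -5.7] op 0.193 gf 58.5
[0.03 0.01 0.03]
```

View pics/c3.png

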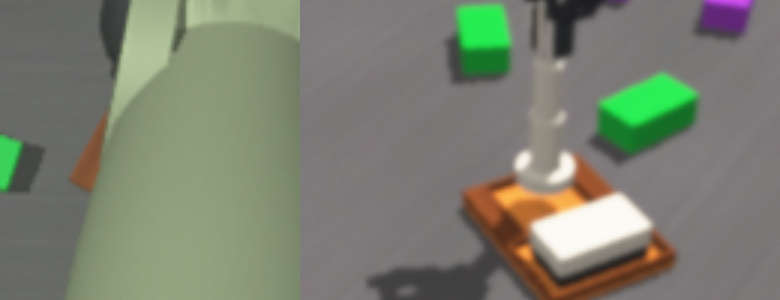

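The mandrel hangs upright over the square compartment with its foot at crop (545,168), which is scene px (322,226). I compare that with the expected position, then lower.

Run:
```python
from h import *
print(proj("scene",[[*SQ,39],[*SQ,100]]), "foot seen at",ray("scene",[[321.7,226]],39),SQ)
bot.movel([*SQ,134],max_speed=80); bot.dwell(.2); st()
print(bot.movel([*SQ,120],max_speed=12,threshold=4)); st("touch")
s=imaging.capture("scene"); cv2.imwrite("pics/c4.png",cv2.resize(s[140:300,240:400],(560,560),interpolation=cv2.INTER_CUBIC))
```

```text
[[321.41944447 226.45257497]
 [321.96174015 205.24182297]] foot seen at [[531.81214699 -16.03293868  39.        ]] [532.20831313 -17.94692483]
 19.2 [532.6 -18.  134.4] F [-0.6  0.4 -4.7] op 0.189 gf 58.5
True
touch 20.0 [532.  -17.9 124.2] F [-0.1  0.3  6.2] op 0.193 gf 59.6
```

View pics/c4.png

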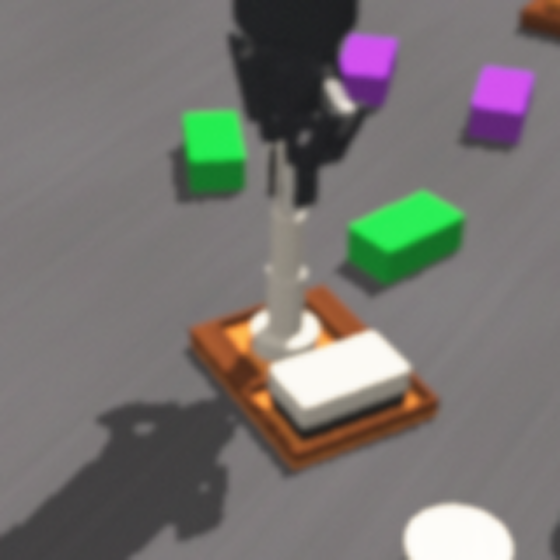

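The foot rests on the square compartment's floor at crop (285,333); contact came at z 124.2, and 124 was expected. I release gently, lift straight up and move clear.

Run:
```python
from h import *
bot.grip(0.55); st("rel")
bot.movel([*SQ,150],max_speed=60); bot.movel([*SQ,230]); 
bot.move_ptp([420,-330,260],down(-118.04)); st("clear")
t=imaging.capture("top"); s=imaging.capture("scene")
cv2.imwrite("pics/c5.png",np.hstack([cv2.resize(t[110:210,290:390],(400,400)),cv2.resize(s[180:290,270:380],(400,400))]))
```

```text
rel 20.45 [530.3 -17.6 122.5] F [ 0.3 -0.3  0.5] op 0.549 gf 0.0
clear 23.0 [ 420.3 -329.   259.6] F [-0.  -0.3  0. ] op 0.549 gf 0.0
```

View pics/c5.png

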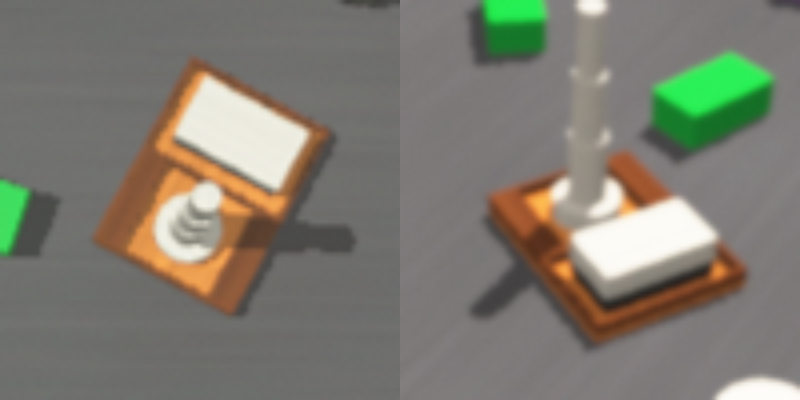

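The block lies flat in the oblong compartment at crop (240,130). The mandrel stands upright in the square one at crop (188,230).

```bash
python3 -c "
from bench import bot
print(bot.sign_off())"
```

```text
the job is handed in; nothing more can be done
None
```

The job is handed in at about 23 s: the bench block was laid flat in the oblong compartment and released first, then the mandrel was stood upright in the square one, both lowered gently onto the floor, and the last pictures show both in place with the arm clear.

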